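# Take the lift-off lid from the pastry keeper

## Task

The green lid of the white pastry keeper has to come off for washing: swing it up on its hinges until it stands upright, lift it straight up off its hinge pins without wrenching them, and stand it on its hinge edge between the two wire rails of the lid rack, about in the middle and lined up with the rails. Leave it standing there by itself, and leave the bell, sugar pourer, milk jug and pepper shaker where they are.

Things in the scene. Friction and masses are not known exactly. Their poses are not given: they have to be found in the camera images.
- keeper: White open-topped pastry box, fixed, 110 (x) x 190 (y) x 100 mm high, walls 6 mm; two muffins stand inside, below the rim. Origin: centre of its underside; -x is its front (turned roughly to the robot's left), z up. Two hinge brackets stand behind its rear wall at y = -55 and +55 mm.
- keeper_stop (a point): Top of the front face of a dark steel stop post, 34 mm wide, behind the keeper at y = 0: 27 mm behind the hinge axis, 165 mm above the counter. The opened lid leans back against it, 20 to 25 degrees past vertical, and stays there; anywhere short of vertical the lid falls shut.
- keeper_pins (a point): The hinge axis (along the keeper's y), midway between the two hinges: 73 mm behind the keeper's centre, 105 mm above the counter. Each hinge pin is a flat steel blade 5 mm thick (x) and 16 mm high (z).
- lid: Green lid, loose on the pins, 0.25 to 0.5 kg, 196 mm wide (y). Origin: on the hinge axis, midway between its knuckles. Its x axis points from the lip to the hinge (backwards when shut, down when upright); z is the normal of its outer face (up when shut). Plate 10 mm thick about its plane z = 0, from x = -15 mm to its lip at x = -150 mm.
- lid_lip (a point): Middle of the lid's free edge (lip), at lid x = -150 mm, z = 0. Shut, the lip overhangs the keeper's front wall by 22 mm, its underside 100 mm above the counter, so that fingers fit under it; the knuckles' play on the pins lets the lid lie up to 5 mm off.
- lid_mouth (a point): Midway between the mouths of the two dark knuckles (lid x = 13, y = +-55 mm; 16 mm wide, 25 mm across): C-shaped, bore 18 mm, mouth 7.6 mm towards +x. It slips off the pin's blade only if the lid is within about 10 degrees of upright and pulled straight up. Otherwise the hinge locks and resists any pull: stop, rock or shift the lid by a millimetre or two, try again.
- lid_mid (a point): Point in the middle of the lid's plate, on the lid's x axis at x = -80 mm.
- rack: Low lid rack, fixed to the counter: black base 100 (x) x 200 (y) x 8 mm with two steel wire rails along its y at x = -22 and +22 mm, wire 6 mm thick, their tops 80 mm above the counter; the slot between them is 38 mm wide and open at both ends. Origin: centre of its underside, z up. The lid set down in it leans a little on a rail.
- rack_slot (a point): Middle of the rack's slot, on top of its base, 8 mm above the counter.
- bell: Service bell, 82 mm across, 66 mm high, loose; origin at the centre of its underside.
- pourer: Sugar pourer with a metal top, 72 mm across, 167 mm high, loose; origin at the centre of its underside.
- jug: Grey milk jug, 72x94x80 mm, loose; origin at the centre of its underside.
- pepper: Pepper shaker, 44 mm across, 90 mm high, loose; origin at the centre of its underside.

How it is judged:
By the outcome, as a careful person would: the job done as asked, in the order asked, and still so for the second after the job is handed in, with the robot touching nothing.
It also fails if it takes over 72 s, if anything falls off the work surface, if the arm or the gripper's body presses on something with over 40 N, if the wrist force passes 120 N, or if a joint passes its speed limit or range.

## Robot

A 6-joint arm with a two-finger parallel gripper is mounted at the origin on a cart in front of the work surface, level with it; the furniture and walls round the work are solid. World frame = base frame: x ahead of the robot, y to its left, z up, the work surface at z = 0. Lengths are in m, angles in rad, forces in N, time in s.
With the tool pointing down it reaches from about 0.275 to 0.825 m from the base axis. Payload 5.2 kg.
Tool frame: the origin (TCP) lies on the centre line of the jaws, within the pads' length; the fingertips stand 17 mm ahead of it and the grasp point (between the pads) lies 2 mm behind it; z points along the fingers, y is the line along which they close (so a half turn about z gives the same grasp; the last joint's range is limited). The gripper opens to 93 mm and grips with 3 to 60 N. Pads are 15 mm wide; open, the fingers measure 128 mm over their backs; the gripper's body (75 mm by 188 mm) begins 65 mm behind the grasp point.
Start: joints at [-1.548, 0.259, 1.535, -0, 1.348, -0.203], TCP at [0.123, -0.536, 0.236] pointing down, gripper open.
Joint ranges: [-3.14, 3.14], [-0.91, 2.08], [0.19, 2.58], [-1.22, 4.36], [0.22, 2.71], [-3.12, 3.12]. Speed limits (rad/s): [2.57, 2.57, 3.14, 3.14, 3.14, 3.14].

## Interface

Orientations are given as a rotation vector (axis times angle).
In Python, from plant import ctrl gives the robot as it stands.
- The arm moves only by the tool run_rows, called after "Call:" as a command line: name --pt "numbers of a row" for each row, then --argument value for the rest. Schema: {"type":"object","properties":{"segments":{"type":"array","items":{"type":"array","items":{"type":"number"},"minItems":5,"maxItems":5},"minItems":1,"maxItems":12},"force":{"type":"number"},"only":{"type":"string"},"quiet":{"type":"boolean"},"lines":{"type":"string"}},"required":["segments"],"additionalProperties":false}. segments is a list of rows, 1 to 12 of them, each of 5 numbers: the finger opening in m, then dx, dy, dz in m, then a turn about the tool's z in rad; each row shifts and turns the commanded pose from where the row before left it, along the tool's axes as they then stand; what a row does not reach is not made up. A row lasts 1/12 s, in which the tool goes at most 0.0417 m and 0.125 rad, less where a joint would pass 70% of its speed; a pose out of reach is approached as far as the arm can. The fingers move at their own pace and stop on an object; force is the grip in N (left out, the last holds). Time passes only in rows, so rows that do not move let the fingers close. The tool returns the time, the measured TCP pose, the force, the opening and the grip force at its end. only (a regular expression) keeps the lines of the reply that match it, lines (a string "A,B") keeps lines A to B, and quiet returns only ok. Input that does not fit is refused with a message, and nothing moves.
- ctrl.read_state(): the state, without advancing time (a new reading comes with each control period).
- ctrl.grab_frame(name): name is "side" or "top"; returns a dict with "img" (420x560x3 uint8, red, green, blue), "fx", "fy", "cx", "cy" (pixels), "rvec" (rotation vector, rad) and "tvec" (3), from world to camera coordinates, as OpenCV has them. Camera axes: x right, y down, z forward; pixel columns grow to the right and rows downward; lengths in m; the calibration is good to about 2 mm. A picture is of the moment at which its call begins. There is no depth.
- ctrl.job_done(): hands the job in; it is judged then, once.
The state is a dict: "time": time; "joints": joint angles; "qvel": joint speeds; "joint_efforts": joint torques, N m; "tcp_pos": TCP position; "eef_rot": TCP orientation; "wrist_force": force on the tool from outside, world axes, zero at the start; "ft_torque": the same for the moment, N m; "width": finger opening in m; "finger_force": force on a finger pad.
Only numpy, scipy, OpenCV 4.12 (cv2) and the standard library are available. Lean on these libraries where they do the work, as an engineer would, in place of code of your own. Each camera call takes 0.05 s, during which the arm holds its last target. There are 200 camera calls.

## Working session

There is one attempt and no reset: what is moved stays moved. The work goes in short steps, Python scripts to look and compute and a tool call to move; the robot and the scene stay as the last step left them, time stands still between calls to the robot, and variables do not carry over. Pictures are saved under pics/ and viewed, at most 12 in all, crops included, and the job is handed in when it is done.

```bash
ls; mkdir -p pics
```

Run:
```python
from plant import ctrl
import cv2,numpy as np
for n in("side","top"):
    f=ctrl.grab_frame(n); cv2.imwrite(f"pics/{n}0.png",f["img"][:,:,::-1])
    R=cv2.Rodrigues(np.array(f["rvec"]))[0]; print(n,f["fx"],f["cx"],f["cy"],-R.T@np.array(f["tvec"]).ravel()); print(R.round(3))
print(ctrl.read_state())
```

```text
pics
plant.py
side 496.10664772539866 284.0978803715144 205.13952525682504 [-0.28450449  1.22411821  1.1080455 ]
[[-0.833 -0.554 -0.009]
 [-0.302  0.469 -0.83 ]
 [ 0.464 -0.688 -0.558]]
top 391.19011937992263 285.1986892214437 217.6104482100991 [0.23561234 0.00279356 1.52024073]
[[-0.034 -0.999 -0.001]
 [-0.977  0.033 -0.208]
 [ 0.208 -0.007 -0.978]]
{'time': 0.1, 'joints': array([-1.54778647e+00,  2.59264465e-01,  1.53594910e+00, -7.59534944e-06,
        1.34799728e+00, -2.02804454e-01]), 'qvel': array([-0.00213943, -0.00073883, -0.00300829,  0.00036678,  0.00048745,
        0.00084634]), 'joint_efforts': array([ 1.93193067e-03, -4.38207185e+01, -2.84642798e+01,  7.21140322e-02,
        3.62654531e-02, -5.97646067e-05]), 'tcp_pos': array([ 0.1231523 , -0.53556943,  0.23491371]), 'eef_rot': array([-3.11998701e+00, -3.53776098e-01, -2.16499635e-04]), 'wrist_force': array([-0.52125027,  0.58550067, -0.86456711]), 'ft_torque': array([0.03428219, 0.00703692, 0.0111582 ]), 'finger_force': 0.0, 'width': 0.09309435734755714}
```

View pics/side0.png

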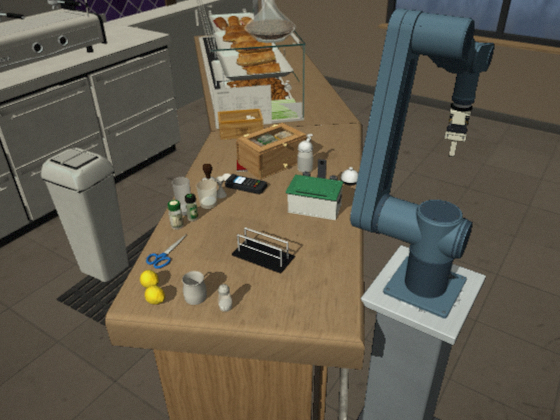

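View pics/top0.png

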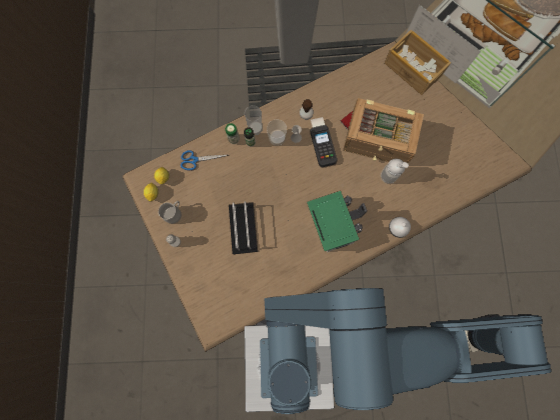

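The side view shows the shut green lid on the keeper at (315,190), with its hinge away from the viewer, and the rack at (263,250). The top view shows the lid at (333,221) with its hinge and stop to the right (towards -y). The rack is at (243,228), the bell at (400,227), the pourer at (395,170), the jug at (170,213) and the pepper at (173,240).

Create h.py:
```python
from plant import ctrl
import cv2,numpy as np
from scipy.spatial.transform import Rotation as Ro
def cam(n):
    f=ctrl.grab_frame(n); R=Ro.from_rotvec(np.ravel(f["rvec"])).as_matrix(); t=np.ravel(f["tvec"]); f["R"]=R;f["t"]=t;f["c"]=-R.T@t; return f
def ray(f,p,z):
    p=np.atleast_2d(p).astype(float); d=np.c_[(p[:,0]-f["cx"])/f["fx"],(p[:,1]-f["cy"])/f["fy"],np.ones(len(p))]@f["R"]
    return f["c"]+d*((z-f["c"][2])/d[:,2])[:,None]
def proj(f,X):
    q=np.atleast_2d(X)@f["R"].T+f["t"]; return np.c_[q[:,0]/q[:,2]*f["fx"]+f["cx"],q[:,1]/q[:,2]*f["fy"]+f["cy"]]
def green(f,box):
    h=cv2.cvtColor(f["img"],cv2.COLOR_RGB2HSV); m=cv2.inRange(h,(60,110,30),(95,255,255)); k=np.zeros_like(m); a,b,c,d=box; k[b:d,a:c]=m[b:d,a:c]; return biggest(k)
def biggest(m):
    n,l,s,_=cv2.connectedComponentsWithStats(m); i=1+np.argmax(s[1:,4]); return ((l==i)*255).astype(np.uint8)
def rect(f,m,z):
    c=max(cv2.findContours(m,0,cv2.CHAIN_APPROX_NONE)[0],key=cv2.contourArea)[:,0]
    w=ray(f,c,z); r=cv2.minAreaRect((w[:,:2]*1000).astype(np.float32)); return r,cv2.boxPoints(r)
```

Run:
```python
from h import *
f=cam("top"); g=green(f,(280,170,380,270)); print("lid",rect(f,g,.11))
h=cv2.cvtColor(f["img"],cv2.COLOR_RGB2HSV); k=np.zeros(g.shape,np.uint8); k[190:270,215:275]=cv2.inRange(h,(0,0,0),(180,255,45))[190:270,215:275]
k=cv2.morphologyEx(k,cv2.MORPH_CLOSE,np.ones((7,7))); print("rack base",rect(f,biggest(k),.008))
s=cam("side"); g=green(s,(270,160,360,230)); print("lid side",rect(s,g,.11))
im=f["img"][150:290,200:440,::-1]; a=cv2.resize(im,None,fx=3.33,fy=3.33,interpolation=cv2.INTER_CUBIC)[:300*2]
cv2.imwrite("pics/t1.png",a[:466])
b=cv2.resize(s["img"][140:290,210:390,::-1],None,fx=4,fy=4,interpolation=cv2.INTER_CUBIC); cv2.imwrite("pics/s1.png",b)
```

```text
lid (((526.5930786132812, -147.60891723632812), (13.35930347442627, 4.151212215423584), 30.334749221801758), array([[ 519.77966, -149.19106],
       [ 521.8762 , -152.77391],
       [ 533.4065 , -146.02678],
       [ 531.30994, -142.44392]], dtype=float32))
rack base (((522.3475341796875, 161.3069610595703), (195.23699951171875, 95.22180938720703), 4.041504859924316), array([[421.6162 , 201.9194 ],
       [428.3274 , 106.93439],
       [623.07886, 120.69452],
       [616.3677 , 215.67953]], dtype=float32))
lid side (((517.285400390625, -175.99517822265625), (192.96145629882812, 142.82037353515625), 16.40821075439453), array([[ 404.56213, -134.74706],
       [ 444.90588, -271.75085],
       [ 630.00867, -217.2433 ],
       [ 589.6649 ,  -80.2395 ]], dtype=float32))
```

View pics/t1.png

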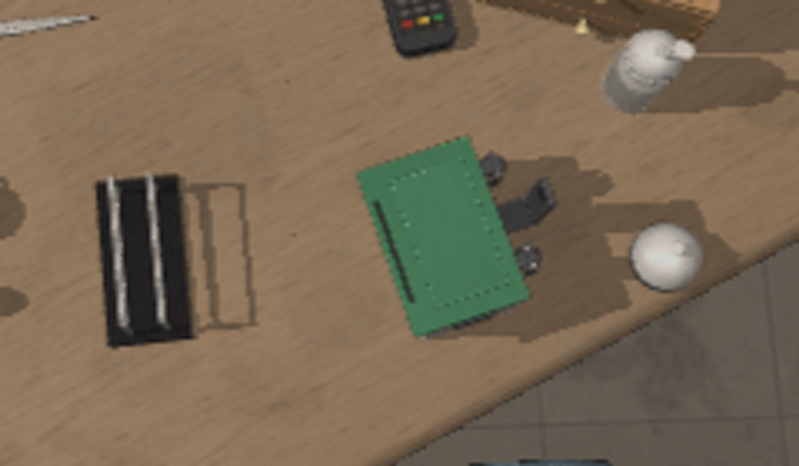

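View pics/s1.png

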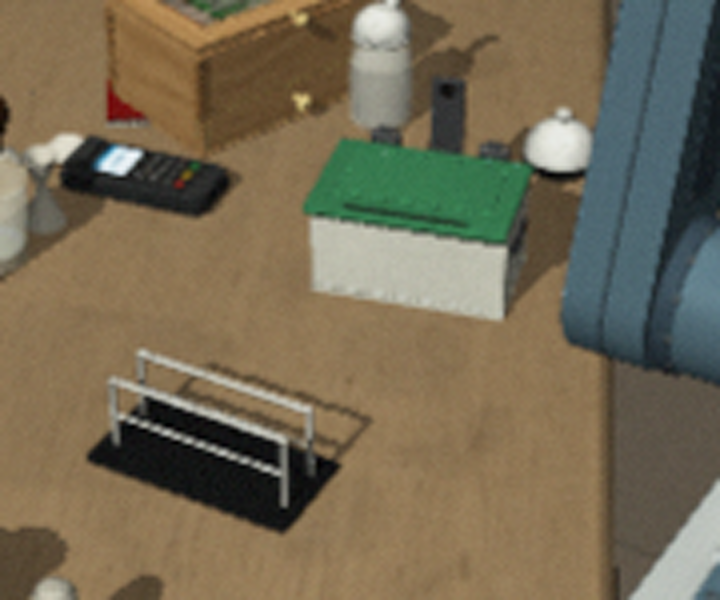

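The crops show the lid with a dark groove along its lip side, and two knuckles and the stop on the -y side. In the top crop the rack's rails run (112,180)-(124,328) and (151,176)-(164,326). Next I measure the lid and rack again in both views.

```bash
sed -i 's/(60,110,30)/(60,70,30)/' h.py
```

Run:
```python
from h import *
f=cam("top"); g=green(f,(280,170,380,270)); r=rect(f,g,.11); print("lid top",r)
s=cam("side"); r2=rect(s,green(s,(270,160,360,230)),.11); print("lid side",r2)
px=np.array([[112,180],[124,328],[151,176],[164,326]])/3.33+[200,150]
w=ray(f,px,.078); print("rails",w.round(4)*1000,w.mean(0),np.degrees(np.arctan2(*(w[0]-w[1]+w[2]-w[3])[1::-1])))
h=cv2.cvtColor(s["img"],cv2.COLOR_RGB2HSV); k=np.zeros(g.shape,np.uint8); k[235:275,228:300]=cv2.inRange(h,(0,0,0),(180,255,45))[235:275,228:300]
k=cv2.morphologyEx(k,cv2.MORPH_CLOSE,np.ones((7,7))); print("rack side",rect(s,biggest(k),.008))
ps=np.array([[110,380],[285,440],[140,352],[312,410]])/4+[210,140]; w=ray(s,ps,.078); print("rails side",w.round(4)*1000,w.mean(0))
# knuckles (dark) in t1
kp=np.array([[491,170],[527,260]])/3.33+[200,150]; print("knuckles",ray(f,kp,.115)); kp=np.array([[540,195]])/3.33+[200,150];print("stop",ray(f,kp,.165))
```

```text
lid top (((520.482177734375, -180.4302978515625), (193.43252563476562, 132.80397033691406), 16.707006454467773), array([[ 408.7595 , -144.63507],
       [ 446.93768, -271.83304],
       [ 632.20483, -216.22552],
       [ 594.0267 ,  -89.02756]], dtype=float32))
lid side (((517.8159790039062, -176.3192138671875), (194.09750366210938, 148.200927734375), 16.545442581176758), array([[ 403.6836 , -132.92407],
       [ 445.8876 , -274.98862],
       [ 631.94836, -219.71436],
       [ 589.7444 ,  -77.64981]], dtype=float32))
rails [[601.9 187.1  78. ]
 [431.7 174.8  78. ]
 [605.1 142.5  78. ]
 [432.4 130.3  78. ]] [0.51778649 0.15866886 0.078     ] 4.094021669087119
rack side (((521.9542846679688, 164.2288818359375), (197.9930419921875, 98.67750549316406), 4.573186874389648), array([[419.33905 , 205.51732 ],
       [427.20685 , 107.15398 ],
       [624.5695  , 122.940445],
       [616.7017  , 221.30379 ]], dtype=float32))
rails side [[604.6 192.2  78. ]
 [433.8 178.1  78. ]
 [607.5 146.3  78. ]
 [436.9 132.9  78. ]] [0.52067854 0.16239449 0.078     ]
knuckles [[ 0.58964531 -0.23930709  0.115     ]
 [ 0.48665075 -0.27193361  0.115     ]]
stop [[ 0.54774402 -0.2811844   0.165     ]]
```

Add to h.py:
```python
b=np.radians(16.6); A=np.array([np.sin(b),-np.cos(b),0]); B=np.array([np.cos(b),np.sin(b),0]); O=np.array([.5436,-.259,.105])
def lid(x,y=0,z=0): return O+A*x+B*y+np.array([0,0,z])
def to(X,yaw=None):
    s=ctrl.read_state(); T=Ro.from_rotvec(s["eef_rot"]).as_matrix(); d=T.T@(np.array(X)-s["tcp_pos"]); print("tool delta",d.round(4),"n",np.linalg.norm(d)/.0417)
    print("tool x yaw",np.degrees(np.arctan2(T[1,0],T[0,0])), "tilt",np.degrees(np.arccos(-T[2,2])))
    return d
```

```text
(no output)
```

Call:
run_rows --pt "0.0 0 0 0 -0.063" --pt "0.0 0 0 0 0" --force 40

```text
time: 0.47
tcp_pos: [0.1232, -0.536, 0.2355]
eef_rot: [-3.108, -0.456, -0.0]
wrist_force: [0.7, 0.6, 0.2]
width: 0.0839
finger_force: 0.0
```

```bash
python3 -c "
from h import *
to(lid(-.185,0,.11)); to(lid(-.185,0,.002))"
```

```text
tool delta [ 0.4825 -0.3297  0.0207] n 14.02205465186488
tool x yaw 16.675043521057244 tilt 0.01676425372322104
tool delta [ 0.4825 -0.3296  0.1287] n 14.348369311871302
tool x yaw 16.675043521057244 tilt 0.01676425372322104
```

Call:
run_rows --pt "0 0.033 -0.0225 0 0" --pt "0 0.033 -0.0225 0 0" --pt "0 0.033 -0.0225 0 0" --pt "0 0.033 -0.0225 0 0" --pt "0 0.033 -0.0225 0 0" --pt "0 0.033 -0.0225 0 0" --pt "0 0.033 -0.0225 0 0" --pt "0 0.033 -0.0225 0 0" --pt "0 0.033 -0.0225 0 0" --pt "0 0.033 -0.0225 0 0" --pt "0 0.033 -0.0225 0 0" --pt "0 0.033 -0.0225 0 0"

```text
time: 1.47
tcp_pos: [0.4268, -0.1626, 0.236]
eef_rot: [3.109, 0.449, 0.001]
wrist_force: [1.3, -1.0, 0.1]
width: 0.0042
finger_force: 0.0
```

Call:
run_rows --pt "0 0.029 -0.02 0 0" --pt "0 0.029 -0.02 0 0" --pt "0 0.029 -0.02 0 0" --pt "0 0 0 0 0" --pt "0 0 0 0 0"

```text
time: 1.88
tcp_pos: [0.4927, -0.0807, 0.2354]
eef_rot: [-3.108, -0.456, 0.001]
wrist_force: [-0.6, -1.1, 0.4]
width: 0.0003
finger_force: 0.0
```

```bash
python3 -c "
from h import *
to(lid(-.185,0,.002))"
```

```text
tool delta [-0.0021  0.0005  0.1284] n 3.080595561779477
tool x yaw 16.70195690249256 tilt 0.025530889902731058
```

Call:
run_rows --pt "0 0 0 0.04 0" --pt "0 0 0 0.04 0" --pt "0 0 0 0.04 0" --pt "0 -0.002 0 0.008 0" --pt "0 0 0.01 0 0" --pt "0 0 0 0 0"

```text
time: 2.38
tcp_pos: [0.4941, -0.0949, 0.1089]
eef_rot: [3.108, 0.449, 0.002]
wrist_force: [0.5, -1.1, 0.4]
width: 0.0003
finger_force: 0.0
```

Call:
run_rows --pt "0 0 0.005 0 0" --pt "0 0 0.003 0 0" --pt "0 0 0 0 0"

```text
time: 2.63
tcp_pos: [0.4969, -0.1014, 0.1097]
eef_rot: [3.107, 0.45, 0.005]
wrist_force: [-0.1, -0.4, 0.9]
width: 0.0005
finger_force: 0.0
```

Call:
run_rows --pt "0 0 0.003 0 0" --pt "0 0 0.002 0 0" --pt "0 0 0 0 0"

```text
time: 2.88
tcp_pos: [0.4971, -0.1047, 0.1082]
eef_rot: [-3.109, -0.452, -0.001]
wrist_force: [0.2, 1.8, 1.0]
width: 0.0005
finger_force: 1.0
```

Call:
run_rows --pt "0 0 0.003 0 0" --pt "0 0 0 0 0"

```text
time: 3.05
tcp_pos: [0.4973, -0.1059, 0.1079]
eef_rot: [-3.106, -0.451, 0.001]
wrist_force: [-2.0, 9.3, 7.1]
width: 0.0002
finger_force: 4.8
```

Call:
run_rows --pt "0 0 0.002 -0.004 0" --pt "0 0 0.001 -0.006 0" --pt "0 0 0.0 -0.006 0"

```text
time: 3.3
tcp_pos: [0.4966, -0.1069, 0.1222]
eef_rot: [-3.102, -0.451, 0.006]
wrist_force: [-0.9, 10.5, -2.1]
width: 0.0003
finger_force: 5.2
```

Call:
run_rows --pt "0 0 0.0 -0.006 0" --pt "0 0 0 -0.006 0" --pt "0 0 0 0 0"

```text
time: 3.55
tcp_pos: [0.4976, -0.1085, 0.1355]
eef_rot: [-3.105, -0.452, 0.003]
wrist_force: [-1.9, 7.6, -0.9]
width: 0.0004
finger_force: 3.7
```

Run:
```python
from h import *
s=cam("side"); cv2.imwrite("pics/s2.png",cv2.resize(s["img"][130:230,250:390,::-1],None,fx=4,fy=4,interpolation=cv2.INTER_CUBIC))
```

```text
(no output)
```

View pics/s2.png

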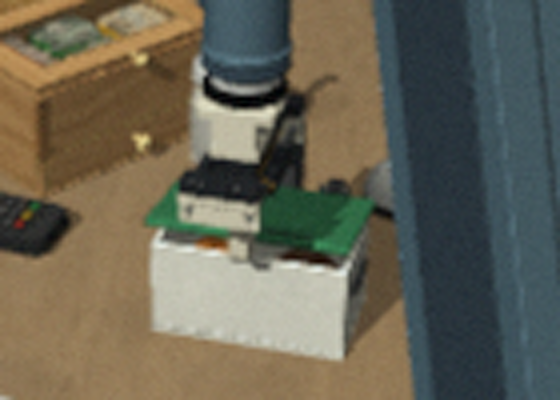

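The lid lifts by friction: its lip stands about 30 mm above the box at (245,240) and the muffins show underneath. I carry on along the arc.

Call:
run_rows --pt "0 0 0.003 -0.012 0" --pt "0 0 0.004 -0.012 0" --pt "0 0 0.005 -0.011 0" --pt "0 0 0.006 -0.011 0" --pt "0 0 0 0 0"

```text
time: 4.02
tcp_pos: [0.5014, -0.1245, 0.1825]
eef_rot: [-3.101, -0.451, 0.006]
wrist_force: [-6.2, 13.7, 6.5]
width: 0.0002
finger_force: 8.5
```

Call:
run_rows --pt "0 0 0.007 -0.010 0" --pt "0 0 0.008 -0.010 0" --pt "0 0 0.009 -0.009 0" --pt "0 0 0.009 -0.008 0" --pt "0 0 0 0 0"

```text
time: 4.43
tcp_pos: [0.51, -0.1524, 0.222]
eef_rot: [-3.095, -0.453, 0.006]
wrist_force: [-15.8, 28.8, 30.4]
width: 0.0003
finger_force: 22.3
```

Run:
```python
from h import *
s=cam("side"); cv2.imwrite("pics/s3.png",cv2.resize(s["img"][110:230,250:390,::-1],None,fx=4,fy=4,interpolation=cv2.INTER_CUBIC))
```

```text
(no output)
```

View pics/s3.png

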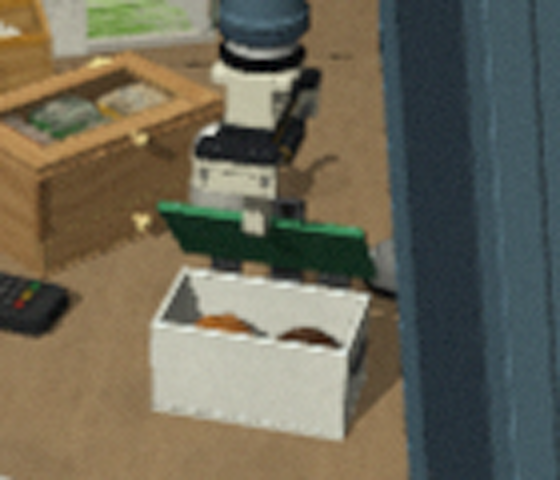

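The lid is about 50° open and still on the finger at (250,222). The push is rising, so I ease it with a more upward move.

Call:
run_rows --pt "0 0 0 -0.006 0" --pt "0 0 0.008 -0.009 0" --pt "0 0 0.010 -0.008 0" --pt "0 0 0 0 0"

```text
time: 4.82
tcp_pos: [0.518, -0.1772, 0.2439]
eef_rot: [3.108, 0.452, -0.0]
wrist_force: [-5.7, 6.0, 9.8]
width: 0.0005
finger_force: 6.2
```

Call:
run_rows --pt "0 0 0.011 -0.007 0" --pt "0 0 0.011 -0.006 0" --pt "0 0 0.012 -0.004 0" --pt "0 0 0.0 0 0"

```text
time: 5.15
tcp_pos: [0.5285, -0.2118, 0.2607]
eef_rot: [3.106, 0.45, 0.002]
wrist_force: [-3.2, 2.5, 10.5]
width: 0.0004
finger_force: 4.7
```

Call:
run_rows --pt "0 0 0.012 -0.002 0" --pt "0 0 0.012 0 0" --pt "0 0 0.012 0.002 0" --pt "0 0 0.010 0.003 0" --pt "0 0 0.0 0 0"

```text
time: 5.57
tcp_pos: [0.541, -0.2554, 0.2544]
eef_rot: [3.109, 0.45, -0.002]
wrist_force: [-0.2, 0.1, 0.9]
width: 0.0002
finger_force: 0.0
```

Call:
run_rows --pt "0 0 0.010 0.003 0" --pt "0 0 0.010 0.003 0" --pt "0 0 0.008 0.003 0" --pt "0 0 0.0 0 0" --pt "0 0 0.0 0 0"

```text
time: 5.98
tcp_pos: [0.5488, -0.2805, 0.2458]
eef_rot: [-3.108, -0.451, 0.002]
wrist_force: [-0.3, -0.6, 1.0]
width: 0.0007
finger_force: 0.0
```

Call:
run_rows --pt "0.093 0 -0.02 -0.02 0" --pt "0.093 0 -0.02 -0.03 0" --pt "0.093 0 0 -0.04 0" --pt "0.093 0 0 -0.02 0" --pt "0.093 0 0 0 0" --pt "0.093 0 0 0 0"

```text
time: 6.48
tcp_pos: [0.5379, -0.2416, 0.3584]
eef_rot: [3.106, 0.453, 0.004]
wrist_force: [0.5, 0.2, 0.7]
width: 0.0362
finger_force: 0.0
```

Run:
```python
from h import *
s=cam("side");f=cam("top"); a=cv2.resize(s["img"][90:230,250:390,::-1],None,fx=4,fy=4,interpolation=cv2.INTER_CUBIC); 
b=cv2.resize(f["img"][160:260,300:400,::-1],(560,560),interpolation=cv2.INTER_CUBIC)
cv2.imwrite("pics/s4.png",cv2.resize(np.hstack([a,b]),(800,400)))
print([(lid(x,0,z).round(4),proj(s,lid(x,0,z)).round(1)) for x,z in((.056,.139),)])
```

```text
[(array([ 0.5596, -0.3127,  0.244 ]), array([[324.2, 138.7]]))]
```

View pics/s4.png

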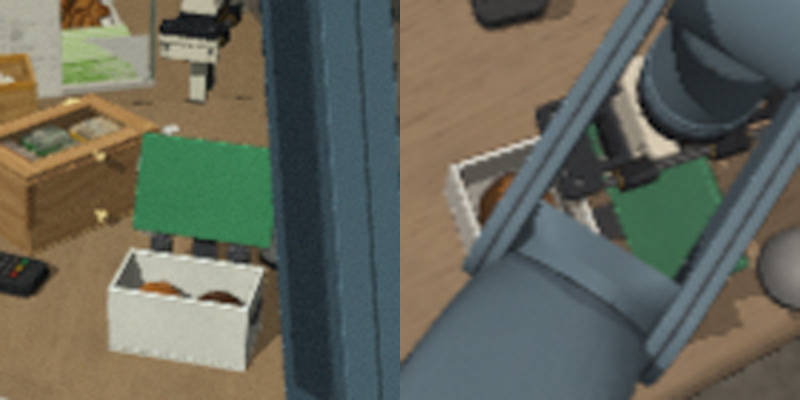

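The lid leans back on its stop. Its lip runs (147,135)-(272,150) in the left half of the picture, which matches the predicted point to about 1 px.

```bash
python3 -c "
from h import *
to(lid(.052,0,.25)); to(lid(.052,0,.137)); f=cam('top'); print(ray(f,[[393,175]],.08))"
```

```text
tool delta [0.0012 0.0708 0.0003] n 1.698333899307015
tool x yaw 16.559863249938285 tilt 0.11946435034262798
tool delta [0.0014 0.071  0.1133] n 3.2064994806528353
tool x yaw 16.559863249938285 tilt 0.11946435034262798
[[ 0.69587849 -0.42768076  0.08      ]]
```

Call:
run_rows --pt "0.093 0.001 0.035 0 0" --pt "0.093 0 0.036 0 0" --pt "0.093 0 0 0 0" --pt "0.093 0 0 0 0" --pt "0.093 0 0 0 0"

```text
time: 7.05
tcp_pos: [0.5583, -0.3093, 0.3548]
eef_rot: [-3.106, -0.451, 0.003]
wrist_force: [0.3, 0.3, -0.1]
width: 0.081
finger_force: 0.0
```

Call:
run_rows --pt "0.093 0 0 0.04 0" --pt "0.093 0 0 0.04 0" --pt "0.093 0 0 0.02 0" --pt "0.093 0 0 0.013 0" --pt "0.093 0 0 0 0"

```text
time: 7.47
tcp_pos: [0.5569, -0.3069, 0.2398]
eef_rot: [-3.103, -0.453, 0.008]
wrist_force: [0.3, -0.2, -0.8]
width: 0.0927
finger_force: 0.0
```

Call:
run_rows --pt "0.03 0 0 0 0" --pt "0.03 0 0 0 0" --pt "0.03 0 0 0 0" --pt "0.03 0 0 0 0" --pt "0.03 0 0 0 0" --pt "0.03 0 0 0 0" --pt "0.03 0 0 0 0" --pt "0.03 0 0 0 0" --force 6

```text
time: 8.13
tcp_pos: [0.5587, -0.3097, 0.2438]
eef_rot: [3.109, 0.452, 0.0]
wrist_force: [-0.5, 0.5, 0.1]
width: 0.0445
finger_force: 0.0
```

Call:
run_rows --pt "0.03 0 0 0 0" --pt "0.03 0 0 0 0" --pt "0.03 0 0 0 0"

```text
time: 8.38
tcp_pos: [0.5587, -0.3096, 0.2436]
eef_rot: [-3.109, -0.452, 0.0]
wrist_force: [0.7, 0.5, 0.2]
width: 0.0305
finger_force: 0.0
```

Call:
run_rows --pt "0.03 0 -0.008 -0.003 0" --pt "0.03 0 -0.008 -0.002 0" --pt "0.03 0 -0.008 -0.002 0" --pt "0.03 0 -0.008 -0.001 0" --pt "0.03 0 0 0 0"

```text
time: 8.8
tcp_pos: [0.5493, -0.2768, 0.2525]
eef_rot: [-3.108, -0.454, -0.001]
wrist_force: [0.3, -1.1, 0.6]
width: 0.0299
finger_force: 0.0
```

Call:
run_rows --pt "0.03 0 -0.008 -0.001 0" --pt "0.025 0 -0.006 0 0" --pt "0.02 0 -0.006 0 0" --pt "0.02 0 0 0 0" --pt "0.02 0 0 0 0"

```text
time: 9.22
tcp_pos: [0.5438, -0.2592, 0.2526]
eef_rot: [-3.108, -0.453, 0.0]
wrist_force: [0.7, 0.1, -0.3]
width: 0.0203
finger_force: 0.0
```

Call:
run_rows --pt "0.008 0 0 0 0" --pt "0.008 0 0 0 0" --pt "0.008 0 0 0 0" --pt "0.008 0 0 0 0" --force 8

```text
time: 9.55
tcp_pos: [0.5439, -0.2598, 0.2525]
eef_rot: [-3.108, -0.452, 0.0]
wrist_force: [0.8, 0.4, 0.3]
width: 0.0101
finger_force: 8.0
```

Run:
```python
from h import *
to(lid(0,0,.148))
s=cam("side"); a=cv2.resize(s["img"][90:230,250:390,::-1],None,fx=4,fy=4,interpolation=cv2.INTER_CUBIC); cv2.imwrite("pics/s5.png",a)
```

```text
tool delta [-0.     -0.0009 -0.0005] n 0.02445602005993828
tool x yaw 16.532517059387686 tilt 0.03139942035855592
```

View pics/s5.png

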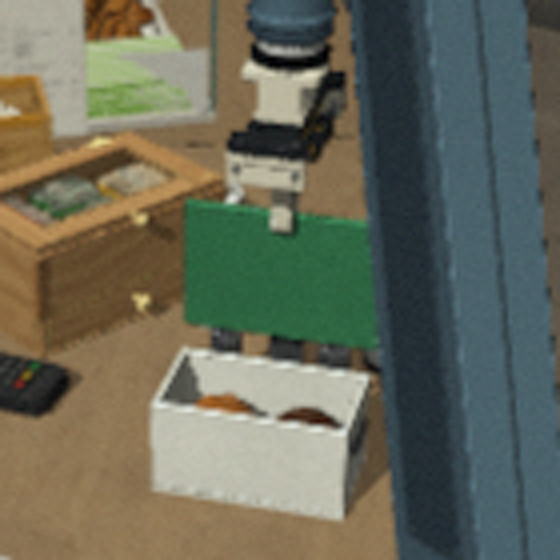

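The lid is upright in the jaws at (283,218), with the opening reading 10.1 mm. I firm up the grip and lift gently.

Call:
run_rows --pt "0.005 0 0 0 0" --pt "0.005 0 0 0 0" --pt "0.005 0 0 -0.003 0" --pt "0.005 0 0 0 0" --force 30

```text
time: 9.93
tcp_pos: [0.5438, -0.2599, 0.2555]
eef_rot: [-3.109, -0.452, 0.001]
wrist_force: [-0.3, 0.4, -4.3]
width: 0.0099
finger_force: 30.0
```

Call:
run_rows --pt "0.005 0 0 -0.002 0" --pt "0.005 0 0 0 0"

```text
time: 10.1
tcp_pos: [0.5439, -0.2599, 0.2576]
eef_rot: [-3.109, -0.452, 0.0]
wrist_force: [-0.3, -0.5, -4.3]
width: 0.0096
finger_force: 30.0
```

Call:
run_rows --pt "0.005 0 0 -0.002 0" --pt "0.005 0 0 0 0"

```text
time: 10.27
tcp_pos: [0.544, -0.2598, 0.2599]
eef_rot: [3.109, 0.452, 0.0]
wrist_force: [-0.1, -0.2, -4.2]
width: 0.0098
finger_force: 30.0
```

Call:
run_rows --pt "0.005 0 0 -0.002 0" --pt "0.005 0 0 -0.002 0" --pt "0.005 0 0 0 0"

```text
time: 10.52
tcp_pos: [0.5441, -0.2599, 0.2642]
eef_rot: [3.108, 0.452, 0.001]
wrist_force: [-0.3, 0.2, -4.3]
width: 0.0095
finger_force: 30.0
```

Call:
run_rows --pt "0.005 0 0 -0.002 0" --pt "0.005 0 0 -0.002 0" --pt "0.005 0 0 0 0"

```text
time: 10.77
tcp_pos: [0.5441, -0.2599, 0.2682]
eef_rot: [3.108, 0.452, 0.001]
wrist_force: [0.4, -0.1, -4.0]
width: 0.0102
finger_force: 30.0
```

Call:
run_rows --pt "0.005 0 0 -0.003 0" --pt "0.005 0 0 -0.003 0" --pt "0.005 0 0 -0.003 0" --pt "0.005 0 0 0 0"

```text
time: 11.1
tcp_pos: [0.5442, -0.26, 0.2776]
eef_rot: [3.108, 0.452, 0.002]
wrist_force: [0.2, 0.4, -4.8]
width: 0.0097
finger_force: 30.0
```

Call:
run_rows --pt "0.005 0 0 -0.004 0" --pt "0.005 0 0 -0.006 0" --pt "0.005 0 0 -0.01 0" --pt "0.005 0 0 -0.015 0" --pt "0.005 0 0 -0.015 0" --pt "0.005 0 0 0 0"

```text
time: 11.6
tcp_pos: [0.5451, -0.2606, 0.3311]
eef_rot: [3.104, 0.451, 0.008]
wrist_force: [0.6, -0.4, -3.2]
width: 0.0094
finger_force: 30.0
```

Run:
```python
from h import *
s=cam("side"); a=cv2.resize(s["img"][70:230,230:390,::-1],None,fx=3.5,fy=3.5,interpolation=cv2.INTER_CUBIC); cv2.imwrite("pics/s6.png",a)
```

```text
(no output)
```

View pics/s6.png

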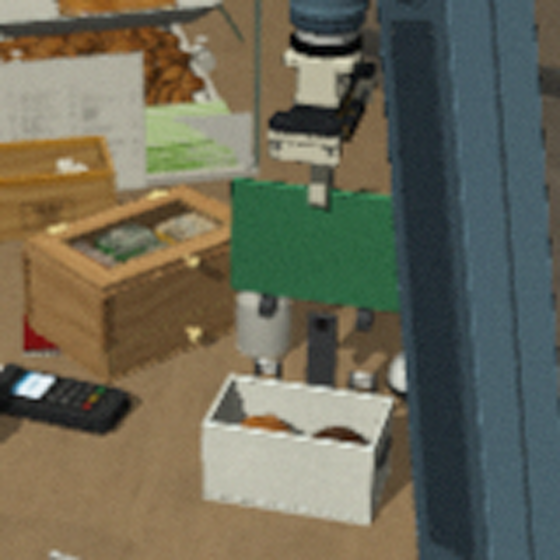

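The lid is off its pins, with its knuckles at (268,305) and (362,318) well above the brackets. Now I raise it a little and turn it to the rack's heading.

Call:
run_rows --pt "0.005 0 0 -0.015 0" --pt "0.005 0 -0.015 -0.01 0" --pt "0.005 0 -0.025 0 0" --pt "0.005 0 -0.02 0 0" --pt "0.005 0 0 0 0.1075" --pt "0.005 0 0 0 0.1075" --pt "0.005 0 0 0 0"

```text
time: 12.23
tcp_pos: [0.5264, -0.2009, 0.3517]
eef_rot: [-3.139, -0.112, -0.0]
wrist_force: [1.1, -0.7, -5.4]
width: 0.0099
finger_force: 30.0
```

```bash
python3 -c "
from h import *
to([.5207,.1618,.33])"
```

```text
tool delta [ 0.0201 -0.3622  0.0218] n 8.71491620448823
tool x yaw 4.069126639400916 tilt 0.011702657481866214
```

Call:
run_rows --pt "0.005 0.002 -0.018 0 0" --pt "0.005 0.002 -0.028 0 0" --pt "0.005 0.002 -0.035 0 0" --pt "0.005 0.002 -0.035 0 0" --pt "0.005 0.002 -0.035 0 0" --pt "0.005 0.002 -0.035 0 0" --pt "0.005 0.002 -0.035 0 0" --pt "0.005 0.002 -0.035 0 0" --pt "0.005 0.002 -0.035 0.01 0" --pt "0.005 0.002 -0.035 0.01 0" --pt "0.005 0 -0.025 0 0" --pt "0.005 0 -0.011 0 0"

```text
time: 13.23
tcp_pos: [0.5185, 0.1638, 0.3307]
eef_rot: [-3.137, -0.126, 0.004]
wrist_force: [0.5, -0.4, -4.2]
width: 0.0099
finger_force: 30.0
```

Call:
run_rows --pt "0.005 0 0 0 0" --pt "0.005 0 0 0 0" --pt "0.005 0 0 0 0"

```text
time: 13.48
tcp_pos: [0.5202, 0.1592, 0.3318]
eef_rot: [3.139, 0.117, 0.001]
wrist_force: [0.0, -0.1, -4.7]
width: 0.0101
finger_force: 30.0
```

Run:
```python
from h import *
to([.5207,.1618,.33])
s=cam("side");f=cam("top"); a=cv2.resize(s["img"][130:290,190:350,::-1],(500,500),interpolation=cv2.INTER_CUBIC)
b=cv2.resize(f["img"][160:280,190:310,::-1],(500,500),interpolation=cv2.INTER_CUBIC); cv2.imwrite("pics/s7.png",np.hstack([a,b])[:,:800])
m=green(s,(180,100,360,290)); c=max(cv2.findContours(m,0,1)[0],key=cv2.contourArea); print(cv2.approxPolyDP(c,4,True)[:,0])
st=ctrl.read_state(); T=Ro.from_rotvec(st["eef_rot"]).as_matrix(); p=st["tcp_pos"]
for u in(-1,1):
  for d in(.002,-.133): print(u,d,proj(s,p+T[:,0]*u*.098+[0,0,d]).round(1))
```

```text
tool delta [ 0.0006 -0.0025  0.0018] n 0.07634259662340528
tool x yaw 4.256932642067347 tilt 0.05227214364121992
[[234 167]
 [237 201]
 [287 216]
 [287 181]
 [263 173]
 [258 180]
 [253 171]]
-1 0.002 [[288.1 180.6]]
-1 -0.133 [[288.3 217.1]]
1 0.002 [[234.3 165.4]]
1 -0.133 [[236.9 200.8]]
```

View pics/s7.png

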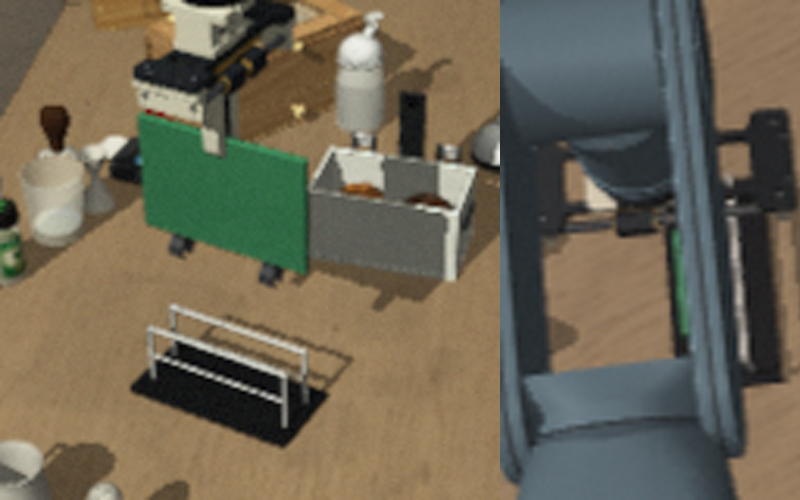

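The lid hangs upright and centred in the jaws above the rack, and its corners match the prediction to about 1 px. I lower it into the slot.

Call:
run_rows --pt "0.005 0.0005 -0.0025 0.025 0" --pt "0.005 0 0 0.03 0" --pt "0.005 0 0 0.02 0" --pt "0.005 0 0 0 0" --pt "0.005 0 0 0 0"

```text
time: 14.0
tcp_pos: [0.5201, 0.1617, 0.2562]
eef_rot: [3.139, 0.114, -0.004]
wrist_force: [1.3, -0.3, -3.7]
width: 0.0092
finger_force: 30.0
```

Call:
run_rows --pt "0.005 0 0 0.015 0" --pt "0.005 0 0 0.015 0" --pt "0.005 0 0 0.015 0" --pt "0.005 0 0 0.015 0" --pt "0.005 0 0 0.012 0" --pt "0.005 0 0 0 0" --pt "0.005 0 0 0 0"

```text
time: 14.58
tcp_pos: [0.5214, 0.1625, 0.1861]
eef_rot: [-3.139, -0.115, -0.003]
wrist_force: [0.6, 0.5, -3.5]
width: 0.0099
finger_force: 30.0
```

Call:
run_rows --pt "0.005 0 0 0.005 0" --pt "0.005 0 0 0.003 0" --pt "0.005 0 0 0.003 0" --pt "0.005 0 0 0 0"

```text
time: 14.92
tcp_pos: [0.5203, 0.1627, 0.1735]
eef_rot: [3.139, 0.116, -0.0]
wrist_force: [0.8, -0.1, -4.5]
width: 0.0098
finger_force: 30.0
```

Call:
run_rows --pt "0.005 0 0 0.002 0" --pt "0.005 0 0 0 0"

```text
time: 15.08
tcp_pos: [0.5203, 0.1628, 0.1715]
eef_rot: [-3.139, -0.116, 0.0]
wrist_force: [0.1, 0.5, -4.4]
width: 0.0098
finger_force: 30.0
```

Call:
run_rows --pt "0.005 0 0 0.0015 0" --pt "0.005 0 0 0 0"

```text
time: 15.25
tcp_pos: [0.5203, 0.1628, 0.17]
eef_rot: [3.139, 0.116, -0.0]
wrist_force: [-0.5, 0.2, -3.9]
width: 0.0095
finger_force: 30.0
```

Call:
run_rows --pt "0.005 0 0 0.0015 0" --pt "0.005 0 0 0 0"

```text
time: 15.42
tcp_pos: [0.5204, 0.1628, 0.1685]
eef_rot: [-3.139, -0.116, -0.0]
wrist_force: [-0.3, -0.4, -3.8]
width: 0.0092
finger_force: 30.0
```

Call:
run_rows --pt "0.005 0 0 0.001 0" --pt "0.005 0 0 0 0"

```text
time: 15.58
tcp_pos: [0.5206, 0.1628, 0.1683]
eef_rot: [-3.139, -0.116, -0.001]
wrist_force: [-0.1, 0.2, 0.8]
width: 0.0099
finger_force: 30.0
```

Call:
run_rows --pt "0.005 0 0 0.001 0" --pt "0.005 0 0 0 0"

```text
time: 15.75
tcp_pos: [0.5208, 0.1629, 0.1682]
eef_rot: [-3.139, -0.116, -0.003]
wrist_force: [-3.3, -0.1, 7.1]
width: 0.0096
finger_force: 30.0
```

Call:
run_rows --pt "0.005 0 0 0.001 0" --pt "0.005 0 0 0 0"

```text
time: 15.92
tcp_pos: [0.5209, 0.1629, 0.1681]
eef_rot: [-3.139, -0.116, -0.004]
wrist_force: [-4.6, -0.8, 12.8]
width: 0.0093
finger_force: 30.0
```

Contact came at z = 0.1683. I take the pressure off and open in stages.

Call:
run_rows --pt "0.005 0 0 -0.0025 0" --pt "0.005 0 0 0 0" --pt "0.014 0 0 0 0" --pt "0.018 0 0 0 0" --pt "0.022 0 0 0 0" --pt "0.028 0 0 0 0" --force 10

```text
time: 16.42
tcp_pos: [0.5205, 0.1628, 0.1681]
eef_rot: [-3.139, -0.116, -0.0]
wrist_force: [0.1, -0.2, 0.0]
width: 0.0248
finger_force: 0.0
```

Call:
run_rows --pt "0.034 0 0 0 0" --pt "0.04 0 0 0 0" --pt "0.046 0 0 0 0" --pt "0.052 0 0 0 0" --pt "0.058 0 0 0 0" --pt "0.064 0 0 0 0" --pt "0.07 0 0 0 0" --pt "0.078 0 0 0 0" --pt "0.086 0 0 0 0" --pt "0.093 0 0 0 0" --pt "0.093 0 0 0 0" --pt "0.093 0 0 0 0"

```text
time: 17.42
tcp_pos: [0.5204, 0.1628, 0.1682]
eef_rot: [-3.139, -0.116, 0.0]
wrist_force: [-0.8, 0.0, 0.1]
width: 0.0922
finger_force: 0.0
```

Run:
```python
from h import *
s=cam("side"); m=green(s,(180,100,360,290)); c=max(cv2.findContours(m,0,1)[0],key=cv2.contourArea); print(cv2.approxPolyDP(c,4,True)[:,0])
a=cv2.resize(s["img"][130:290,190:350,::-1],(500,500),interpolation=cv2.INTER_CUBIC); cv2.imwrite("pics/s8.png",a)
```

```text
[[237 211]
 [239 233]
 [277 246]
 [282 256]
 [288 256]
 [287 225]
 [257 215]
 [257 228]
 [252 230]
 [247 214]]
```

View pics/s8.png

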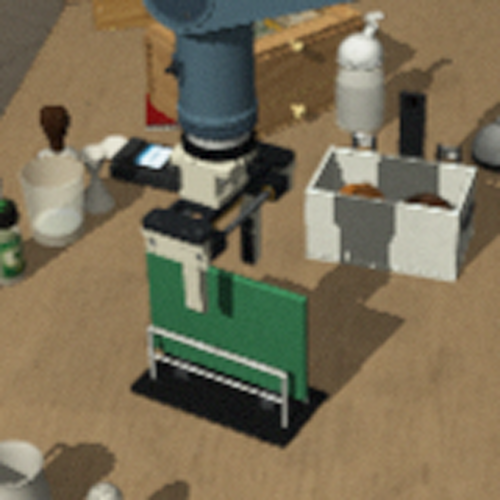

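The lid stands between the rails by itself, leaning a little, with an open finger on each side of its lip at (197,280) and (250,240). I retreat straight up and check it.

Call:
run_rows --pt "0.093 0 0 -0.01 0" --pt "0.093 0 0 -0.015 0" --pt "0.093 0 0 -0.03 0" --pt "0.093 0 0 -0.04 0" --pt "0.093 0 0 -0.04 0" --pt "0.093 0 0 -0.03 0" --pt "0.093 0 0 0 0" --pt "0.093 0 0 0 0" --pt "0.093 0 0 0 0"

```text
time: 18.22
tcp_pos: [0.52, 0.1627, 0.333]
eef_rot: [3.139, 0.116, -0.001]
wrist_force: [0.4, 0.9, -0.6]
width: 0.0932
finger_force: 0.0
```

Run:
```python
from h import *
s=cam("side"); m=green(s,(180,100,360,290)); c=max(cv2.findContours(m,0,1)[0],key=cv2.contourArea); print(cv2.approxPolyDP(c,4,True)[:,0])
R=np.array([.5207,.1618,0]);y=np.array([np.cos(.075),np.sin(.075),0]);x=np.array([y[1],-y[0],0])
for k in(-14,0,14): print(k,[proj(s,R+y*u*.098+x*np.sin(np.radians(k))*.15+[0,0,.02+.15*np.cos(np.radians(k))]).round(1)[0] for u in(-1,1)])
a=cv2.resize(s["img"][130:290,190:350,::-1],(500,500),interpolation=cv2.INTER_CUBIC); cv2.imwrite("pics/s9.png",a)
```

```text
[[237 209]
 [239 233]
 [277 246]
 [282 256]
 [288 256]
 [287 225]]
-14 [array([282.2, 231.9]), array([230.8, 214.9])]
0 [array([287.8, 224.8]), array([236.8, 208.3])]
14 [array([293.2, 220.1]), array([242.8, 204.2])]
```

View pics/s9.png

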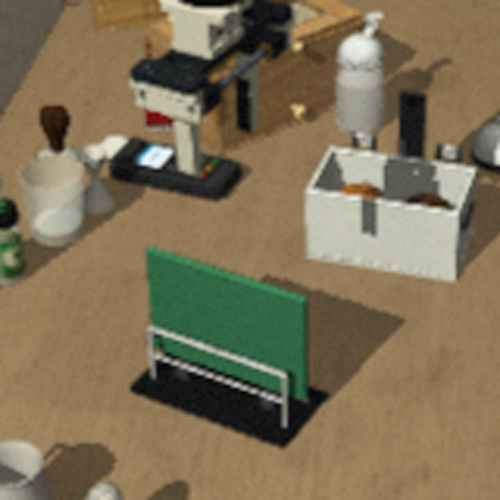

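The lid stands free, centred and in line with the rails; its lip corners at (287,225) and (237,209) are where they should be. The gripper is well clear.

```bash
python3 -c "
from plant import ctrl
print(ctrl.job_done())"
```

```text
the job is handed in; nothing more can be done
None
```

I swung the lid upright, lifted it straight off its pins with no sign of binding, and left it standing by itself in the middle of the rack, lined up with the rails; the job is handed in at about 18 s, and the bell, pourer, jug and pepper were never touched.

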